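Press a painted plaque home in its mounting frame

TASK

Put the seal stone that was left in the mounting frame away in the wooden tray, then lay the painted plaque in the frame and press it down on its studs until it sits fully home and level on the bed. Then rest the brass paperweight lengthwise along the middle of the plaque, and leave everything else on the table where it is.

Things in the scene. Friction and masses are not known exactly. Their poses are not given: they have to be found in the camera images.
- frame: dark wooden mounting frame fixed on the table; base 190 x 130 x 12 mm, origin at the centre of its underside, x along its length. A lip 12 mm wide, its top 22 mm above the table, surrounds a recess of 166 x 102 mm; it is missing over the middle 68 mm of both long sides, where fingers can pass
- bed (a point): centre of the bed (cork-coloured floor of the recess), 12 mm above the table; axes as the frame. Four blue studs, 18 mm across, at x = +/-62, y = +/-34 mm stand 4 to 7 mm above the bed, each at its own height; each sinks flush with the bed when pressed with more than about 4 N and stays where it is pushed (no spring)
- plaque: light wooden plaque with painted plum branch, 150 x 90 x 12 mm, about 110 g, lying flat; origin at the centre of its underside, x along its length. Its middle 60 mm is a waist 60 mm wide, to be gripped across y. Fits the frame either way round, 8 mm to spare at each end, 6 mm at each side. Neither it nor the paperweight sinks the studs by weight; fully home, its top is 2 mm above the lip
- weight: brass paperweight, a plain bar 130 x 28 x 16 mm, about 0.45 kg, lying flat; origin at the centre of its underside, x along its length
- stone: pinkish seal stone, a bar 66 x 24 x 24 mm, about 100 g, lying on the bed of the frame; origin at the centre of its underside, x along its length
- tray: open wooden tray, fixed to the table, 140 x 100 x 25 mm outside, walls and floor 5 mm; origin at the centre of its underside, x along its length
- dish: black ink dish, 80 mm across and 28 mm high; origin at the centre of its underside. Leave alone
- red_lid: red round lid, 66 mm across, 12 mm high; origin at the centre of its underside. Leave alone
- tin: round brass-coloured tin of red seal paste, 66 mm across, 18 mm high; origin at the centre of its underside. Leave alone
- cup: white water cup, 72 mm across, 85 mm high; origin at the centre of its underside. Leave alone
- ink: black ink bottle with red cap, 54 mm across, 100 mm high; origin at the centre of its underside. Leave alone
- brush_jar: blue jar 64 mm across and 110 mm high with brushes standing up to 215 mm; origin at the centre of its underside. Leave alone
- glue: white glue jar with orange cap, 56 mm across, 85 mm high; origin at the centre of its underside. Leave alone

How it is judged:
On the way, in this order (a step that is already met when the one before it is completed fails the run):
1. the seal stone lies in the tray (x of stone in the frame of tray between -0.062 and 0.062 m and y of stone in the frame of tray between -0.042 and 0.042 m and z of stone in the frame of tray below 0.035 m and linear speed of stone below 0.02 m/s), for 0.2 s.
2. the plaque is pressed fully home and level in the frame (horizontal distance between plaque and bed below 0.012 m and angle between the x axis of plaque and the x axis of frame, either way round below 0.12 rad and z of plaque in the frame of bed below 0.002 m and angle between plaque's own z axis and vertical below 0.015 rad), for 0.2 s.
3. the paperweight lies lengthwise on the middle of the plaque (horizontal distance between weight and plaque below 0.02 m and angle between the x axis of weight and the x axis of plaque, either way round below 0.22 rad and z of weight in the frame of plaque between 0.009 and 0.015 m and angle between weight's own z axis and vertical below 0.05 rad and linear speed of weight below 0.02 m/s), for 0.2 s.
At the end, for the whole second after the job is handed in: Plaque level (0.015 rad) on the bed, underside within 2 mm of it, centre within 12 mm, aligned with the frame within 0.12 rad; paperweight flat on it, centre within 20 mm of the plaque's, lengthwise within 0.22 rad; seal stone inside the tray; all at rest (all of step 1 and all of step 2 and all of step 3); the robot touches nothing.
It fails at once if a bystander is pushed more than 30 mm from its place (distance of any of dish, red_lid, tin, cup, ink, brush_jar, glue from where it was at the start of the episode above 0.03 m).
It fails at once if a bystander is knocked over (angle between any of dish, red_lid, tin, cup, ink, brush_jar, glue's own z axis and vertical above 0.5 rad).
It also fails if it takes over 72 s, if anything falls off the work surface, if the arm or the gripper's body presses on something with over 40 N, if the wrist force passes 120 N, or if a joint passes its speed limit or range.

ROBOT

A 7-joint arm with a two-finger parallel gripper is mounted at the origin on the work surface. World frame = base frame: x ahead of the robot, y to its left, z up, the work surface at z = 0. Lengths are in m, angles in rad, forces in N, time in s.
With the tool pointing down it reaches from about 0.425 to 0.95 m from the base axis. Payload 4.7 kg.
Tool frame: the origin (TCP) lies at the centre of the arm's flange, where the gripper is bolted on; the fingertips stand 173 mm ahead of it and the grasp point (between the pads) lies 155 mm ahead of it; z points along the fingers, y is the line along which they close (so a half turn about z gives the same grasp; the last joint's range is limited). The gripper opens to 85 mm and grips with 20 to 120 N. Pads are 22 mm wide; open, the fingers measure 114 mm over their backs; the gripper's body (76 mm by 85 mm) begins 54 mm behind the grasp point. The pads swing forward as they close: fully open they stand 13 mm farther back than shut.
Start: joints at [-1.359, 0.469, -0.049, 1.532, 0.024, 1.141, -0.082], TCP at [0.161, 0.656, 0.405] pointing down, gripper open.
Joint ranges: [-2.59, 2.59], [-0.33, 1.99], [-1.39, 1.29], [0.1, 2.45], [-1.04, 4.18], [0.21, 1.99], [-2.66, 2.66]. Speed limits (rad/s): [2.57, 2.57, 3.14, 3.14, 3.14, 3.14, 3.14].

INTERFACE

Orientations are given as a rotation vector (axis times angle).
In Python, from plant import manip gives the robot as it stands.
- The arm moves only by the tool shift_gripper, called after "Request:" in YAML: its name, and indented under it one key for each argument. Schema: {"type":"object","properties":{"moves":{"type":"object","properties":{"dx":{"type":"array","items":{"type":"number"},"minItems":1,"maxItems":10},"dy":{"type":"array","items":{"type":"number"},"minItems":1,"maxItems":10},"dz":{"type":"array","items":{"type":"number"},"minItems":1,"maxItems":10},"twist":{"type":"array","items":{"type":"number"},"minItems":1,"maxItems":10},"jaw":{"type":"array","items":{"type":"number"},"minItems":1,"maxItems":10}},"additionalProperties":false,"required":["dx","dy","dz","twist","jaw"]},"only":{"type":"string"},"quiet":{"type":"boolean"},"lines":{"type":"string"}},"required":["moves"],"additionalProperties":false}. moves is an object with one list for each field, all of the same length, 1 to 10, a row being the entries at one place: dx, dy, dz (the shift in parts of the range, where 1.0 means 0.75 m), twist (a turn about the tool's z in fractions of the full range, 1 being 180 degrees), jaw (the finger opening in m); each row is the pose to reach, as a shift and turn from the pose commanded when the call began, along the tool's axes at that moment; what a row does not reach only later rows make up. A row lasts 1/8 s, in which the tool goes at most 0.0625 m and 0.188 rad, less where a joint would pass 70% of its speed; a pose out of reach is approached as far as the arm can. The fingers move at their own pace and stop on an object; the grip force is fixed at half the most. Time passes only in rows, so rows that do not move let the fingers close. The tool returns the time, the measured TCP pose, the force, the opening and the grip force at its end. only (a regular expression) keeps the lines of the reply that match it, lines (a string "A,B") keeps lines A to B, and quiet returns only ok. A shift or turn number past 1, either way, is cut back to 1. Input that does not fit is refused with a message, and nothing moves.
- manip.get_state(): the state, without advancing time (a new reading comes with each control period).
- manip.capture(name): name is "scene" or "top" or "wrist"; returns a dict with "image" (384x512x3 uint8, blue, green, red), "intrinsics" (3x3 intrinsics, pixels), "view" (4x4, takes a point from world to camera coordinates); the wrist camera has in their place "T_tool_cam" (4x4, takes a point from camera to tool coordinates, whose origin is the TCP and whose axes are the flange's). Camera axes: x right, y down, z forward; pixel columns grow to the right and rows downward; lengths in m; the calibration is good to about 2 mm. A picture is of the moment at which its call begins: read the wrist's pose just before it. There is no depth.
- manip.hand_in(): hands the job in; it is judged then, once.
The state is a dict: "t": time; "qpos": joint angles; "joint_velocities": joint speeds; "joint_torque": joint torques, N m; "ee_pos": TCP position; "ee_rot": TCP orientation; "contact_force": force on the tool from outside, world axes, zero at the start; "moment": the same for the moment, N m; "gripper_width": finger opening in m; "grasp_force": force on a finger pad.
Only numpy, scipy, OpenCV 4.12 (cv2) and the standard library are available. Lean on these libraries where they do the work, as an engineer would, in place of code of your own. Each camera call takes 0.05 s, during which the arm holds its last target. There are 200 camera calls.

## Working session

There is one attempt and no reset: what is moved stays moved. The work goes in short steps, Python scripts to look and compute and a tool call to move; the robot and the scene stay as the last step left them, time stands still between calls to the robot, and variables do not carry over. Pictures are saved under pics/ and viewed, at most 15 in all, crops included, and the job is handed in when it is done.

```bash
ls; mkdir -p pics; cat > h.py <<'E'
import numpy as np,cv2
from plant import manip
def ray(c,uv,z):
    K=np.array(c["intrinsics"]);V=np.array(c["view"])
    uv=np.atleast_2d(uv).astype(float)
    d=np.linalg.solve(K,np.c_[uv,np.ones(len(uv))].T)
    R=V[:3,:3];o=-R.T@V[:3,3];w=(R.T@d).T
    return o+w*((z-o[2])/w[:,2])[:,None]
E
python3 - <<'E'
from h import *
s=manip.get_state();print(s)
for n in("top","scene"):
    c=manip.capture(n);cv2.imwrite(f"pics/{n}0.png",c["image"]);np.save(f"pics/{n}0.npy",c,allow_pickle=True)
    print(np.round(c["view"],3).tolist(),np.round(c["intrinsics"],1).tolist())
E
```

```text
pics
plant.py
{'t': 0.0, 'qpos': array([-1.3589052 ,  0.46942567, -0.04863109,  1.53370188,  0.02410442,
        1.14098374, -0.08233123]), 'joint_velocities': array([-0.00190483,  0.00222931,  0.00104572, -0.00081617, -0.00142398,
        0.00160543,  0.0007684 ]), 'joint_torque': array([-8.32013138e-04, -5.10309041e+01, -4.66972764e-02, -2.37713116e+01,
        1.08330275e-02,  7.70141312e-03,  8.06778644e-06]), 'ee_pos': array([0.16086788, 0.65529285, 0.40366846]), 'ee_rot': array([-3.77245620e-01, -3.11868393e+00,  3.02344586e-03]), 'contact_force': array([-0.47438731, -0.01748266,  0.37935084]), 'moment': array([ 0.02581534,  0.03265032, -0.01730424]), 'grasp_force': 0.0, 'gripper_width': 0.08560703106650024}
[[0.024, -1.0, 0.014, -0.024], [-0.986, -0.026, -0.165, 0.542], [0.166, -0.01, -0.986, 1.397], [0.0, 0.0, 0.0, 1.0]] [[476.7, 0.0, 248.9], [0.0, 476.7, 197.5], [0.0, 0.0, 1.0]]
[[-0.542, 0.84, 0.0, 0.29], [0.54, 0.348, -0.766, -0.266], [-0.644, -0.415, -0.642, 1.527], [0.0, 0.0, 0.0, 1.0]] [[389.1, 0.0, 254.5], [0.0, 389.1, 195.0], [0.0, 0.0, 1.0]]
```

View pics/top0.png

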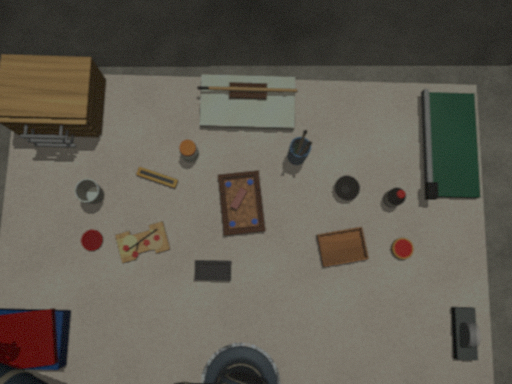

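View pics/scene0.png

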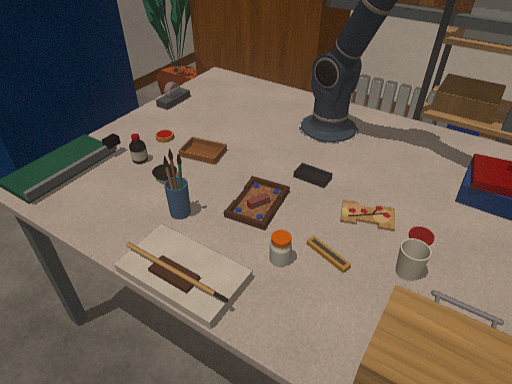

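Top view: frame around (241,203) with the stone at (238,200), plaque at (143,242), brass weight at (157,178), tray at (342,248), lid (92,240), cup (89,192), glue (188,150). The brush jar (298,150), dish (347,188) and tin (402,249) lie beyond. I'll segment these next.

```bash
cat > seg.py <<'E'
from h import *
c=np.load("pics/top0.npy",allow_pickle=True).item()
im=c["image"]; big=cv2.resize(im,None,fx=4,fy=4,interpolation=cv2.INTER_CUBIC)
# local background difference + roi
bg=cv2.medianBlur(im,0x3f if 0x3f%2 else 63); hsv=cv2.cvtColor(big,cv2.COLOR_BGR2HSV).astype(int)
H,S,V=hsv[...,0],hsv[...,1],hsv[...,2]
def obj(name,roi,mask,z):
    m=np.zeros(mask.shape,np.uint8);x0,y0,x1,y1=[4*r for r in roi];m[y0:y1,x0:x1]=mask[y0:y1,x0:x1]*255
    m=cv2.morphologyEx(m,cv2.MORPH_CLOSE,np.ones((9,9)))
    cs,_=cv2.findContours(m,cv2.RETR_EXTERNAL,cv2.CHAIN_APPROX_NONE)
    k=max(cs,key=cv2.contourArea)[:,0]
    P=ray(c,(k+.5)/4-.5,z)[:,:2]
    (x,y),(w,h),a=cv2.minAreaRect((P*1000).astype(np.float32))
    if w<h: w,h,a=h,w,a+90
    print(name,"c",round(x),round(y),"size",round(w),round(h),"yaw deg",round((a+90)%180-90,1))
    cv2.drawContours(big,[k[:,None]],-1,(0,255,0),1)
obj("frame",(205,160,275,245),(V<95),.022)
obj("plaque",(110,215,175,268),(S>90)&(V>70),.012)
obj("weight",(130,160,182,192),(S>70),.016)
obj("tray",(310,222,375,272),(S>90),.025)
obj("stone",(228,185,250,215),(((H<6)|(H>165))&(S>60)&(S<150)&(V>70)),.036)
for n,r in(("f",(241,203)),("stone",(239,200)),("cork",(241,222)),("tab",(180,220)),("plq",(124,250)),("w",(140,172)),("tr",(342,248))):
    print(n,hsv[r[1]*4,r[0]*4])
cv2.imwrite("pics/seg.png",cv2.resize(big[4*130:4*280,4*80:4*380],(800,400)))
cv2.imwrite("pics/seg2.png",cv2.resize(big[4*155:4*275,4*105:4*265],(800,600)))
E
python3 seg.py
```

```text
frame c 529 14 size 197 131 yaw deg 7.4
plaque c 403 310 size 147 88 yaw deg -72.2
weight c 605 277 size 132 31 yaw deg 72.3
tray c 403 -296 size 140 99 yaw deg -78.8
stone c 541 22 size 64 22 yaw deg -27.7
f [11 98 86]
stone [  6  89 109]
cork [ 13 118  99]
tab [ 19  34 127]
plq [ 10 136 118]
w [ 18 110  90]
tr [ 15 135 100]
```

View pics/seg2.png

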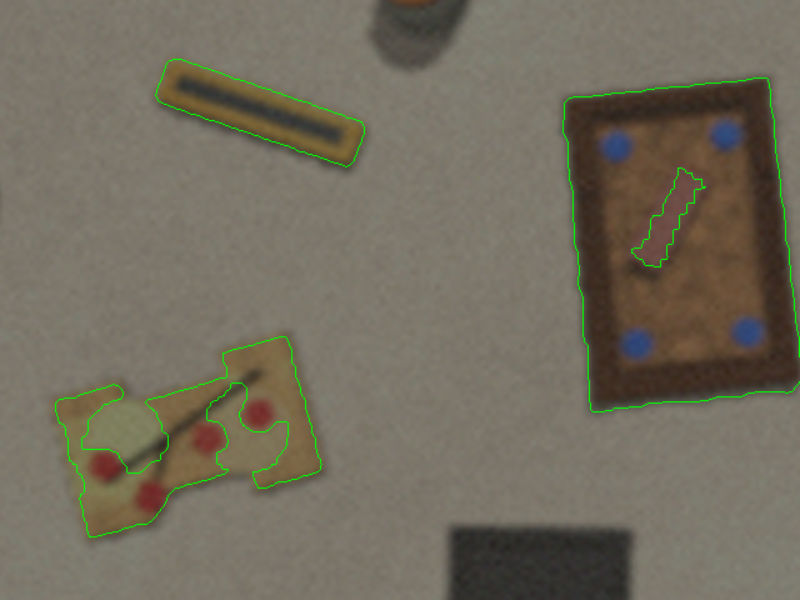

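The segmented sizes match the given ones: weight 132x31, plaque 147x88, tray 140x99, stone 64x22. I'll get the frame pose from the studs and write a shift planner.

```bash
cat >> h.py <<'E'
from scipy.spatial.transform import Rotation as Ro
def plan(x,y,z,axdeg):
    """tool shift to put TCP at x,y,z with tool y along axdeg (mod 180)"""
    s=manip.get_state();R=Ro.from_rotvec(s["ee_rot"]).as_matrix();p=s["ee_pos"]
    d=R.T@(np.array([x,y,z])-p)
    cur=np.degrees(np.arctan2(R[1,1],R[0,1]));az=np.degrees(np.arctan2(y,x))
    tgt=az+(axdeg-az+90)%180-90
    turn=-((tgt-cur+180)%360-180)
    print("t",round(s["t"],2),"shift",np.round(d,4),"turn",round(np.radians(turn),3),"dist",round(np.linalg.norm(d),3),"rel",round(tgt-az),"j7",round(s["qpos"][6],2),"tooly",round(cur,1))
E
cat > studs.py <<'E'
from h import *
def studs(c,z=.0175,roi=None):
    im=cv2.resize(c["image"],None,fx=4,fy=4,interpolation=cv2.INTER_CUBIC);h=cv2.cvtColor(im,cv2.COLOR_BGR2HSV)
    m=cv2.inRange(h,(100,100,40),(130,255,255))
    if roi: 
        q=np.zeros_like(m);x0,y0,x1,y1=[4*r for r in roi];q[y0:y1,x0:x1]=m[y0:y1,x0:x1];m=q
    n,_,st,ce=cv2.connectedComponentsWithStats(m)
    i=[k for k in range(1,n) if st[k,4]>150]
    P=ray(c,(ce[i]+.5)/4-.5,z);return P,st[i,4]
if __name__=="__main__":
  for n,roi in(("top",(215,165,265,240)),("scene",(225,175,290,228))):
    c=np.load(f"pics/{n}0.npy",allow_pickle=True).item()
    P,a=studs(c,roi=roi);print(n,np.round(P[:,:2],4).tolist(),a,P.mean(0))
    if len(P)==4:
        r=cv2.minAreaRect((P[:,:2]*1000).astype(np.float32));print(r)
E
python3 studs.py; python3 -c "
from h import *
plan(.541,.022,.36,62.3)"
```

```text
top [[0.5973, -0.012], [0.5883, 0.0557], [0.4751, -0.0283], [0.4658, 0.0395]] [254 252 267 274] [0.5315881  0.01372596 0.0175    ]
((531.5198974609375, 13.754314422607422), (123.5488510131836, 68.38687896728516), 7.587797164916992)
scene [[0.4797, -0.0297], [0.4705, 0.0375], [0.6024, -0.0131], [0.5935, 0.0543]] [274 297 321 356] [0.53651116 0.01224543 0.0175    ]
((536.57275390625, 12.217784881591797), (124.10751342773438, 67.9306640625), 7.788196563720703)
t 0.1 shift [-0.5202 -0.5243  0.0447] turn 0.243 dist 0.74 rel 60 j7 -0.08 tooly 76.2
```

The rows are not in the units I measure in: shifts go in shares of 0.75 m and turns go in shares of 180 degrees. I convert before sending: -0.4 m / 0.75 = -0.5333, -0.36 m / 0.75 = -0.48, 0.2 rad / 3.1416 = 0.0637.

Request:
shift_gripper:
  moves: {"dx": [-0.0533,-0.1067,-0.16,-0.2133,-0.2667,-0.32,-0.3733,-0.4267,-0.48,-0.5333],"dy": [-0.0533,-0.1067,-0.16,-0.2133,-0.2667,-0.32,-0.3733,-0.4267,-0.48,-0.5333],"dz": [0,0,0,0.0133,0.0133,0.0267,0.0267,0.04,0.04,0.04],"twist": [0.0064,0.0127,0.0191,0.0255,0.0318,0.0382,0.0446,0.0509,0.0573,0.0637],"jaw": [0.06,0.06,0.06,0.06,0.06,0.06,0.06,0.06,0.06,0.06]}

```text
t: 1.35
ee_pos: [0.4545, 0.17, 0.3745]
ee_rot: [-0.687, -3.065, -0.0]
contact_force: [-0.0, 1.3, 0.1]
gripper_width: 0.0597
grasp_force: 0.0
```

```bash
python3 -c "
from h import *
plan(.541,.022,.36,62.3)"
```

```text
t 1.35 shift [-0.1414 -0.0969  0.0145] turn 0.042 dist 0.172 rel 60 j7 0.74 tooly 64.7
```

Converted, -0.141 m / 0.75 = -0.188, -0.12 m / 0.75 = -0.16, 0.042 rad / 3.1416 = 0.0134.

Request:
shift_gripper:
  moves: {"dx": [-0.0533,-0.1067,-0.16,-0.188,-0.188,-0.188],"dy": [-0.04,-0.08,-0.12,-0.1293,-0.1293,-0.1293],"dz": [0,0,0.0133,0.0187,0.0187,0.0187],"twist": [0.0064,0.0134,0.0134,0.0134,0.0134,0.0134],"jaw": [0.06,0.06,0.06,0.06,0.06,0.06]}

```text
t: 2.1
ee_pos: [0.5396, 0.0247, 0.3604]
ee_rot: [-0.749, -3.05, -0.0]
contact_force: [-0.2, 0.7, 0.7]
gripper_width: 0.0599
grasp_force: 0.0
```

```bash
cat >> h.py <<'E'
def wcap(f=None):
    s=manip.get_state();c=manip.capture("wrist")
    T=np.eye(4);T[:3,:3]=Ro.from_rotvec(s["ee_rot"]).as_matrix();T[:3,3]=s["ee_pos"]
    c["view"]=np.linalg.inv(T@np.array(c["T_tool_cam"]))
    if f: cv2.imwrite(f"pics/{f}.png",c["image"]);np.save(f"pics/{f}.npy",c,allow_pickle=True)
    return c
E
python3 -c "
from h import *
from studs import studs
c=wcap('w1');print(np.round(c['T_tool_cam'],3))
P,a=studs(c);print(np.round(P,4).tolist(),a,P.mean(0))"
```

```text
[[ 0.001 -0.965 -0.262  0.067]
 [ 1.     0.001 -0.001  0.   ]
 [ 0.001 -0.262  0.965  0.031]
 [ 0.     0.     0.     1.   ]]
[[0.4678, 0.0378, 0.0175], [0.4767, -0.0289, 0.0175], [0.5895, 0.0543, 0.0175], [0.5985, -0.0126, 0.0175], [0.6704, -0.1301, 0.0175]] [3087 2864 2454 2311 1223] [ 0.56057533 -0.01591238  0.0175    ]
```

View pics/w1.png

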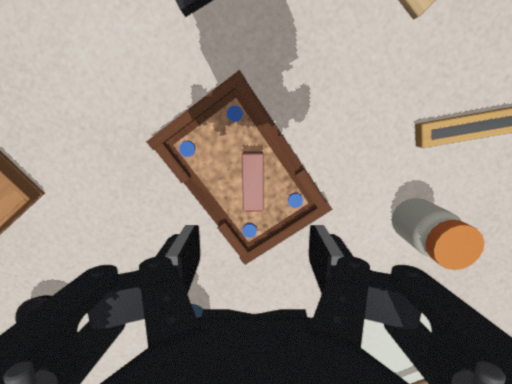

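Wrist view: the stone at (253,182) is aligned vertically between the open fingers, the studs are clear and the frame is around (240,168). The frame centre comes out at (0.533,0.013), yaw 7.7°.

```bash
cat > rect.py <<'E'
from h import *
def rect(c,roi,lo,hi,z,hsvmask=None):
    h=cv2.cvtColor(cv2.GaussianBlur(c["image"],(3,3),0),cv2.COLOR_BGR2HSV)
    m=cv2.inRange(h,lo,hi); q=np.zeros_like(m);x0,y0,x1,y1=roi;q[y0:y1,x0:x1]=m[y0:y1,x0:x1]
    q=cv2.morphologyEx(q,cv2.MORPH_OPEN,np.ones((3,3)))
    cs,_=cv2.findContours(q,cv2.RETR_EXTERNAL,cv2.CHAIN_APPROX_NONE);k=max(cs,key=cv2.contourArea)[:,0]
    P=ray(c,k,z)[:,:2]
    (x,y),(w,hh),a=cv2.minAreaRect((P*1000).astype(np.float32))
    if w<hh:w,hh,a=hh,w,a+90
    a=(a+90)%180-90
    print("px",cv2.boundingRect(k),"c",round(x,1),round(y,1),"size",round(w),round(hh),"yaw",round(a,1));return x/1000,y/1000,a
E
python3 - <<'E'
from rect import *
c=np.load("pics/w1.npy",allow_pickle=True).item();h=cv2.cvtColor(c["image"],cv2.COLOR_BGR2HSV)
print([h[v,u].tolist() for u,v in((253,160),(253,175),(253,190),(253,207),(230,190),(215,160),(270,180))])
for lo in ((0,60,90),(0,60,130)):
  x,y,a=rect(c,(235,140,275,222),lo,(7,140,255),.036)
plan(x,y,.23,a+90)
E
```

```text
[[3, 72, 187], [4, 71, 187], [4, 72, 190], [3, 70, 189], [14, 96, 186], [14, 96, 189], [14, 99, 180]]
px (242, 152, 21, 60) c 542.6 21.0 size 67 22 yaw -27.1
px (242, 154, 21, 58) c 543.6 20.5 size 65 22 yaw -27.1
t 2.15 shift [-0.0058 -0.0022  0.1306] turn -0.008 dist 0.131 rel 61 j7 1.09 tooly 62.5
```

Converted, 0.17 m / 0.75 = 0.2267, 0.155 m / 0.75 = 0.2067, -0.008 rad / 3.1416 = -0.0025.

Request:
shift_gripper:
  moves: {"dx": [-0.0067,-0.008,-0.008,-0.008,-0.008,-0.008,-0.008,-0.008,-0.008],"dy": [-0.0027,-0.0027,-0.0027,-0.0027,-0.0027,-0.0027,-0.0027,-0.0027,-0.0027],"dz": [0.08,0.16,0.2067,0.2267,0.2267,0.2267,0.2267,0.2267,0.2267],"twist": [-0.0025,-0.0025,-0.0025,-0.0025,-0.0025,-0.0025,-0.0025,-0.0025,-0.0025],"jaw": [0.06,0.06,0.06,0.06,0.06,0.02,0.02,0.02,0.02]}

```text
t: 3.28
ee_pos: [0.5453, 0.0193, 0.1924]
ee_rot: [0.738, 3.051, 0.002]
contact_force: [-1.4, 0.3, 8.2]
gripper_width: 0.0227
grasp_force: 59.8
```

Request:
shift_gripper:
  moves: {"dx": [0,0,0],"dy": [0,0,0],"dz": [-0.0667,-0.1333,-0.1333],"twist": [0,0,0],"jaw": [0.02,0.02,0.02]}

```text
t: 3.65
ee_pos: [0.5459, 0.019, 0.295]
ee_rot: [0.737, 3.045, 0.006]
contact_force: [0.4, 0.6, -1.5]
gripper_width: 0.0226
grasp_force: 59.5
```

```bash
python3 -c "
from h import *
plan(.403,-.296,.292,11.2)"
```

```text
t 3.65 shift [-0.0169 -0.3456  0.0012] turn 0.9 dist 0.346 rel 47 j7 1.15 tooly 62.8
```

Converted, -0.345 m / 0.75 = -0.46, -0.3 m / 0.75 = -0.4, 0.9 rad / 3.1416 = 0.2865.

Request:
shift_gripper:
  moves: {"dx": [0,0,0,-0.0133,-0.0133,-0.02,-0.0227,-0.0227,-0.0227],"dy": [-0.0667,-0.1333,-0.2,-0.2667,-0.3333,-0.4,-0.46,-0.46,-0.46],"dz": [0,0,0,0,0,0,0,0,0],"twist": [0.0414,0.0828,0.1273,0.1687,0.2101,0.2546,0.2865,0.2865,0.2865],"jaw": [0.02,0.02,0.02,0.02,0.02,0.02,0.02,0.02,0.02]}

```text
t: 4.78
ee_pos: [0.4018, -0.2947, 0.29]
ee_rot: [-1.992, -2.427, -0.0]
contact_force: [0.5, 0.5, -0.3]
gripper_width: 0.0227
grasp_force: 59.4
```

```bash
python3 -c "
from h import *
plan(.403,-.296,.19,11.2)
wcap('w2')"
```

```text
t 4.78 shift [-0.0016  0.001   0.1   ] turn 0.001 dist 0.1 rel 47 j7 1.06 tooly 11.3
```

View pics/w2.png

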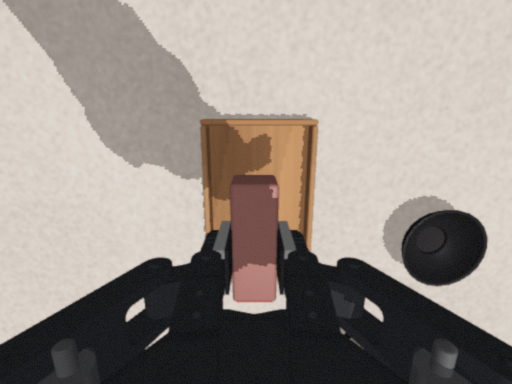

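The stone is held level over the tray (stone at (255,240), tray rim from x=203 to 316 px). Lowering and releasing.

Converted, 0.103 m / 0.75 = 0.1373, 0.05 m / 0.75 = 0.0667.

Request:
shift_gripper:
  moves: {"dx": [0,0,0,0,0,0,0,0,0,0],"dy": [0,0,0,0,0,0,0,0,0,0],"dz": [0.0667,0.12,0.1373,0.1373,0.1373,0.1373,0.0667,-0.0133,-0.08,-0.08],"twist": [0,0,0,0,0,0,0,0,0,0],"jaw": [0.02,0.02,0.02,0.02,0.045,0.045,0.045,0.06,0.075,0.075]}

```text
t: 6.08
ee_pos: [0.4027, -0.2965, 0.355]
ee_rot: [1.987, 2.421, 0.005]
contact_force: [-0.1, 0.0, -0.1]
gripper_width: 0.0755
grasp_force: 0.0
```

```bash
python3 -c "
from h import *
c=wcap('w3')
plan(.403,.310,.34,17.8)"
```

```text
t 6.12 shift [0.5938 0.119  0.0122] turn -0.114 dist 0.606 rel -20 j7 0.99 tooly 11.3
```

View pics/w3.png

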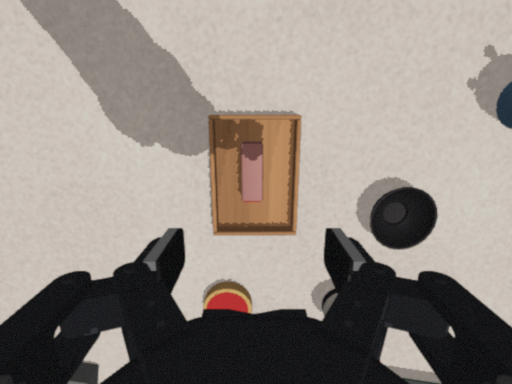

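The stone lies in the tray (252,172). Moving to the plaque now, bowing outwards to stay within reach.

Converted, 0.585 m / 0.75 = 0.78, 0.08 m / 0.75 = 0.1067, -0.114 rad / 3.1416 = -0.0363.

Request:
shift_gripper:
  moves: {"dx": [0.0733,0.1467,0.2267,0.3067,0.3867,0.4667,0.5467,0.6267,0.7067,0.78],"dy": [0.04,0.08,0.1067,0.1333,0.1533,0.1667,0.1733,0.1733,0.1667,0.16],"dz": [0,0,0,0,0,0,0,0,0.0133,0.0133],"twist": [0,0,0,0,0,0,-0.0095,-0.0191,-0.0318,-0.0363],"jaw": [0.075,0.075,0.075,0.075,0.075,0.075,0.075,0.075,0.075,0.075]}

```text
t: 7.38
ee_pos: [0.4041, 0.3034, 0.3388]
ee_rot: [-1.85, -2.538, 0.006]
contact_force: [1.0, 0.6, 0.6]
gripper_width: 0.0749
grasp_force: 0.0
```

Request:
shift_gripper:
  moves: {"dx": [0.0133,0.0133,0.0133],"dy": [0,0,0],"dz": [0,0,0],"twist": [0,0,0],"jaw": [0.08,0.08,0.08]}

```text
t: 7.75
ee_pos: [0.4033, 0.3094, 0.3403]
ee_rot: [1.856, 2.535, -0.002]
contact_force: [0.7, 0.6, 0.2]
gripper_width: 0.0802
grasp_force: 0.0
```

```bash
python3 -c "
from h import *
c=wcap('w4')
plan(.403,.310,.34,17.8)"
```

```text
t 7.8 shift [ 0.0007 -0.0002  0.0005] turn -0.004 dist 0.001 rel -20 j7 -0.3 tooly 17.6
```

View pics/w4.png

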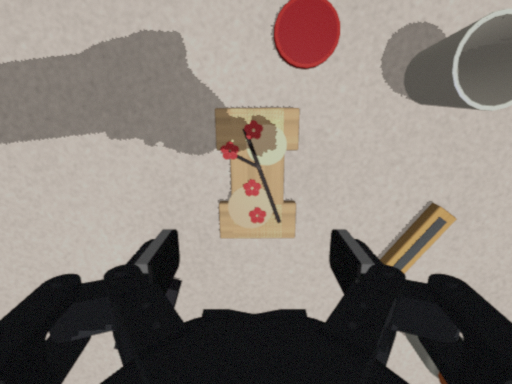

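The plaque spans (215,107)-(299,238), aligned with the tool; its waist is at about (257,173).

```bash
python3 - <<'E'
from rect import *
c=np.load("pics/w4.npy",allow_pickle=True).item();h=cv2.cvtColor(c["image"],cv2.COLOR_BGR2HSV)
print([h[v,u].tolist() for u,v in((195,170),(180,90),(225,140),(290,120),(230,230),(330,170))])
for s in (60,80):
  x,y,a=rect(c,(200,95,315,245),(0,s,30),(45,255,255),.012)
plan(x,y,.2,a+90)
x,y,a=rect(c,(370,195,470,270),(8,80,30),(40,255,255),.016)
E
```

```text
[[14, 23, 191], [14, 26, 128], [16, 99, 126], [18, 91, 179], [18, 90, 186], [14, 23, 190]]
px (215, 108, 84, 89) c 397.4 334.6 size 96 89 yaw -72.4
px (216, 109, 55, 82) c 381.7 332.3 size 88 57 yaw -74.5
t 7.8 shift [ 0.0285 -0.0136  0.1405] turn 0.036 dist 0.144 rel -26 j7 -0.3 tooly 17.6
px (380, 204, 75, 66) c 607.3 295.5 size 92 37 yaw 72.5
```

```bash
sed -i 's/k=max(cs,key=cv2.contourArea)\[:,0\]/k=np.vstack([q for q in cs if cv2.contourArea(q)>60])[:,0]/' rect.py; python3 - <<'E'
from rect import *
c=np.load("pics/w4.npy",allow_pickle=True).item()
for s in (50,65):
  x,y,a=rect(c,(200,95,315,245),(0,s,30),(45,255,255),.012)
plan(x,y,.179,a+90)
E
```

```text
px (215, 107, 85, 132) c 405.6 310.3 size 149 90 yaw -71.9
px (215, 108, 84, 130) c 405.4 310.5 size 148 89 yaw -72.1
t 7.8 shift [0.0005 0.0024 0.1615] turn -0.006 dist 0.162 rel -20 j7 -0.3 tooly 17.6
```

```bash
python3 - <<'E'
from h import *
for n,w in(("w2",.0227),("w4",.0802)):
    c=np.load(f"pics/{n}.npy",allow_pickle=True).item();K=c["intrinsics"];T=np.array(c["T_tool_cam"])
    for l,r,v in {"w2":[(231,277,222),(224,287,222)],"w4":[(178,331,231)]}[n]:
        f=K[0][0];Z=w/((r-l)/f);p=T@np.array([0,(v-K[1][2])/f*Z,Z,1]);print(n,f,Z,p[:3])
    im=c["image"][200:300,140:370];cv2.imwrite(f"pics/{n}c.png",cv2.resize(im,None,fx=3,fy=3))
a=cv2.imread("pics/w2c.png");b=cv2.imread("pics/w4c.png");cv2.imwrite("pics/tips.png",np.vstack([a,b])[:600])
E
```

```text
w2 271.98761524102207 0.1342199753472 [ 0.01614027 -0.00025856  0.15612562]
w2 271.98761524102207 0.09800188676144764 [ 0.02987982 -0.00021974  0.12233164]
w4 271.98761524102207 0.1425712858975815 [ 0.0084524  -0.00020043  0.16268551]
```

View pics/tips.png

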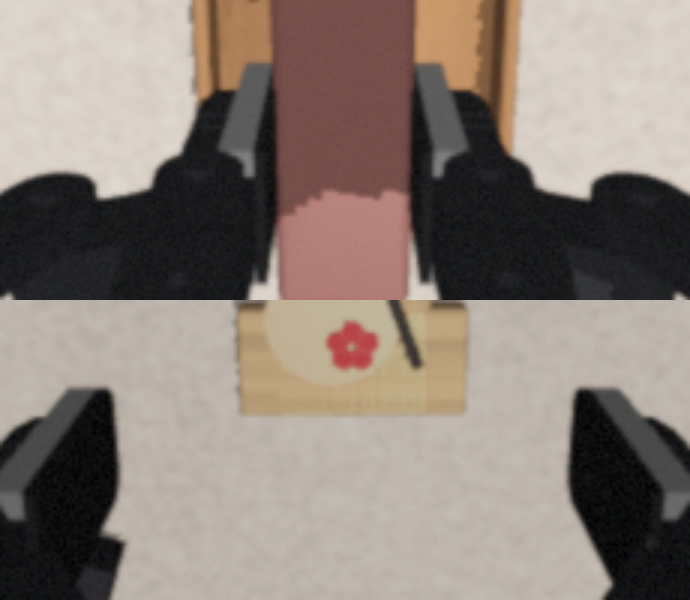

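Pixels (177,231) and (333,231) of the tip corners give an open tip at about 161 mm. So the tip should sit at about 167 mm at 60 mm opening, and I'll grip the plaque at TCP z ≈ 0.170.

Converted, 0.17 m / 0.75 = 0.2267, 0.155 m / 0.75 = 0.2067, -0.006 rad / 3.1416 = -0.0019.

Request:
shift_gripper:
  moves: {"dx": [0,0,0,0,0,0,0,0,0],"dy": [0.0027,0.0027,0.0027,0.0027,0.0027,0.0027,0.0027,0.0027,0.0027],"dz": [0.08,0.16,0.2067,0.2267,0.2267,0.2267,0.2267,0.2267,0.2267],"twist": [-0.0019,-0.0019,-0.0019,-0.0019,-0.0019,-0.0019,-0.0019,-0.0019,-0.0019],"jaw": [0.08,0.08,0.08,0.08,0.08,0.055,0.055,0.055,0.055]}

```text
t: 8.93
ee_pos: [0.4054, 0.3123, 0.1727]
ee_rot: [1.844, 2.543, 0.006]
contact_force: [-0.0, -0.5, 6.3]
gripper_width: 0.0579
grasp_force: 64.6
```

Request:
shift_gripper:
  moves: {"dx": [0,0,0],"dy": [0,0,0],"dz": [-0.04,-0.1067,-0.1067],"twist": [0,0,0],"jaw": [0.055,0.055,0.055]}

```text
t: 9.3
ee_pos: [0.4058, 0.3128, 0.2549]
ee_rot: [1.843, 2.542, 0.015]
contact_force: [-0.6, 0.4, -2.4]
gripper_width: 0.0581
grasp_force: 65.4
```

```bash
python3 -c "
from h import *
plan(.533,.0127,.25,97.7)"
```

```text
t 9.3 shift [-0.3248  0.0275  0.0036] turn 1.753 dist 0.326 rel -84 j7 -0.21 tooly 18.1
```

Converted, -0.325 m / 0.75 = -0.4333, -0.13 m / 0.75 = -0.1733, 1.753 rad / 3.1416 = 0.558.

Request:
shift_gripper:
  moves: {"dx": [-0.04,-0.0867,-0.1333,-0.1733,-0.2173,-0.26,-0.3067,-0.3467,-0.4,-0.4333],"dy": [0.004,0.008,0.012,0.0147,0.0187,0.0227,0.0267,0.0293,0.0333,0.0387],"dz": [0,0,0,0,0,0,0,0,0,0],"twist": [0.0557,0.1114,0.1674,0.2228,0.2788,0.3342,0.3906,0.4456,0.5023,0.558],"jaw": [0.055,0.055,0.055,0.055,0.055,0.055,0.055,0.055,0.055,0.055]}

```text
t: 10.55
ee_pos: [0.5331, 0.0103, 0.2505]
ee_rot: [3.135, 0.198, -0.0]
contact_force: [0.8, -0.1, -1.5]
gripper_width: 0.0581
grasp_force: 65.4
```

Request:
shift_gripper:
  moves: {"dx": [0,0,0],"dy": [0,0,0],"dz": [0,0,0],"twist": [0,0,0],"jaw": [0.055,0.055,0.055]}

```text
t: 10.92
ee_pos: [0.5327, 0.0133, 0.2504]
ee_rot: [-3.133, -0.215, 0.001]
contact_force: [0.1, -0.3, -0.9]
gripper_width: 0.0579
grasp_force: 65.4
```

```bash
python3 -c "
from h import *
plan(.535,.013,.25,97.7);wcap('w5')"
```

```text
t 10.93 shift [0.0023 0.0007 0.0004] turn 0.002 dist 0.002 rel -84 j7 -0.99 tooly -82.2
```

View pics/w5.png

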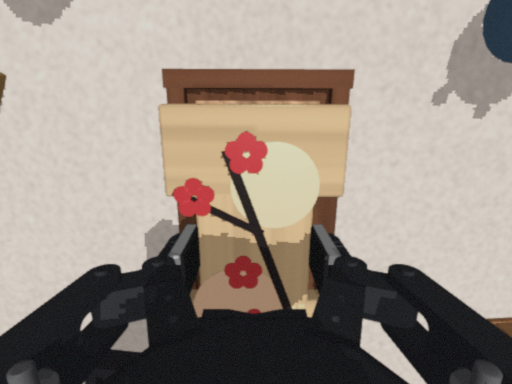

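The plaque is held above the frame, with its far top edge at row 105 from (161) to (349) and the lip behind it at row 70 from (163) to (354). Checking both numerically.

```bash
python3 - <<'E'
from h import *
c=np.load("pics/w5.npy",allow_pickle=True).item();K=np.array(c["intrinsics"]);T=np.array(c["T_tool_cam"])
def t(u,v,z):
    d=T[:3,:3]@np.linalg.solve(K,[u,v,1]);return T[:3,3]+d*(z-T[2,3])/d[2]
for u,v,z in((161,105,.1607),(349,105,.1607),(165,197,.1607),(344,197,.1607),(163,70,.2284),(354,70,.2284)):print(u,v,np.round(t(u,v,z),4))
E
```

```text
161 105 [ 0.0706 -0.043   0.1607]
349 105 [0.0706 0.0428 0.1607]
165 197 [ 0.0267 -0.0449  0.1607]
344 197 [0.0268 0.0444 0.1607]
163 70 [ 0.0952 -0.0617  0.2284]
354 70 [0.0953 0.0666 0.2284]
```

Converted, 0.06 m / 0.75 = 0.08, 0.055 m / 0.75 = 0.0733, 0.002 rad / 3.1416 = 0.0006.

Request:
shift_gripper:
  moves: {"dx": [0.0013,0.0033,0.0033,0.0033,0.0033],"dy": [0.0013,0.002,0.002,0.002,0.002],"dz": [0.04,0.0667,0.0733,0.08,0.08],"twist": [0.0006,0.0006,0.0006,0.0006,0.0006],"jaw": [0.055,0.055,0.055,0.055,0.055]}

```text
t: 11.6
ee_pos: [0.5359, 0.0108, 0.1909]
ee_rot: [-3.135, -0.207, -0.0]
contact_force: [1.0, 0.1, -0.6]
gripper_width: 0.0577
grasp_force: 65.3
```

Request:
shift_gripper:
  moves: {"dx": [0,0,0],"dy": [0,0,0],"dz": [0.004,0.008,0.008],"twist": [0,0,0],"jaw": [0.055,0.055,0.055]}

```text
t: 11.98
ee_pos: [0.5362, 0.0106, 0.1862]
ee_rot: [-3.133, -0.206, -0.002]
contact_force: [-2.5, 0.4, 10.7]
gripper_width: 0.0581
grasp_force: 66.6
```

Converted, 0.004 m / 0.75 = 0.0053, 0.002 m / 0.75 = 0.0027.

Request:
shift_gripper:
  moves: {"dx": [0,0,0],"dy": [0,0,0],"dz": [0.0027,0.0053,0.0053],"twist": [0,0,0],"jaw": [0.055,0.055,0.055]}

```text
t: 12.35
ee_pos: [0.5363, 0.0102, 0.1846]
ee_rot: [-3.131, -0.207, -0.003]
contact_force: [-10.3, 2.8, 35.0]
gripper_width: 0.0582
grasp_force: 69.4
```

Request:
shift_gripper:
  moves: {"dx": [0,0,0],"dy": [0,0,0],"dz": [0.0027,0.0053,0.0053],"twist": [0,0,0],"jaw": [0.055,0.055,0.055]}

```text
t: 12.72
ee_pos: [0.5365, 0.0094, 0.1841]
ee_rot: [-3.126, -0.208, -0.003]
contact_force: [-21.3, 2.4, 68.5]
gripper_width: 0.0581
grasp_force: 74.2
```

Converted, -0.19 m / 0.75 = -0.2533, -0.15 m / 0.75 = -0.2.

Request:
shift_gripper:
  moves: {"dx": [0,0,0,0,0,0,0,0,0,0],"dy": [0,0,0,0,0,0,0,0,0,0],"dz": [-0.008,-0.008,-0.008,-0.008,-0.04,-0.12,-0.2,-0.2533,-0.2533,-0.2533],"twist": [0,0,0,0,0,0,0,0,0,0],"jaw": [0.055,0.055,0.08,0.08,0.08,0.08,0.08,0.05,0.05,0.05]}

```text
t: 13.98
ee_pos: [0.5354, 0.0113, 0.3656]
ee_rot: [-3.135, -0.208, 0.003]
contact_force: [-0.0, -0.8, 0.8]
gripper_width: 0.05
grasp_force: 0.0
```

```bash
python3 -c "
from h import *
c=wcap('w6');d=manip.capture('scene')['image']
e=cv2.resize(d[160:250,210:310],(600,540),interpolation=cv2.INTER_CUBIC);cv2.imwrite('pics/s6.png',e)
plan(.533,.0127,.37,97.7)"
```

```text
t 14.07 shift [-0.0021 -0.0017 -0.0049] turn -0.002 dist 0.006 rel -84 j7 -1.13 tooly -82.4
```

View pics/w6.png

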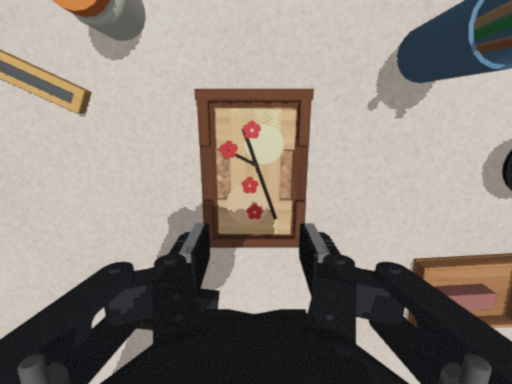

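The plaque lies inside the lip all round (rows 107 to 237). Tilt of 15 mrad is below what I can see, so I'll press over each stud with closed fingers as a check.

Converted, 0.173 m / 0.75 = 0.2307, 0.171 m / 0.75 = 0.228.

Request:
shift_gripper:
  moves: {"dx": [0.0267,0.0533,0.0707,0.0707,0.0707,0.0707,0.0707,0.0707,0.0707],"dy": [0.0133,0.0267,0.0373,0.0373,0.0373,0.0373,0.0373,0.0373,0.0373],"dz": [0.0533,0.12,0.1867,0.2107,0.2187,0.224,0.228,0.2307,0.2307],"twist": [0,0,0,0,0,0,0,0,0],"jaw": [0,0,0,0,0,0,0,0,0]}

```text
t: 15.2
ee_pos: [0.5924, -0.0101, 0.1974]
ee_rot: [-3.132, -0.207, -0.004]
contact_force: [-6.5, 2.0, 20.0]
gripper_width: -0.0
grasp_force: 9.9
```

Converted, -0.06 m / 0.75 = -0.08, -0.03 m / 0.75 = -0.04.

Request:
shift_gripper:
  moves: {"dx": [0,0,0,0,0,0,0,0],"dy": [0,-0.04,-0.08,-0.08,-0.08,-0.08,-0.08,-0.08],"dz": [-0.0267,-0.0267,-0.0267,-0.0133,-0.0053,-0.0013,0,0],"twist": [0,0,0,0,0,0,0,0],"jaw": [0,0,0,0,0,0,0,0]}

```text
t: 16.2
ee_pos: [0.5844, 0.0482, 0.1974]
ee_rot: [-3.13, -0.203, 0.0]
contact_force: [-10.2, 3.2, 29.4]
gripper_width: 0.0005
grasp_force: 14.8
```

Request:
shift_gripper:
  moves: {"dx": [0,-0.0733,-0.1467,-0.1467,-0.1467,-0.1467,-0.1467,-0.1467],"dy": [0,0,0,0,0,0,0,0],"dz": [-0.0267,-0.0267,-0.0267,-0.0133,-0.0053,-0.0013,0,0],"twist": [0,0,0,0,0,0,0,0],"jaw": [0,0,0,0,0,0,0,0]}

```text
t: 17.2
ee_pos: [0.4764, 0.0337, 0.1972]
ee_rot: [-3.129, -0.204, 0.001]
contact_force: [-14.9, 0.4, 52.0]
gripper_width: -0.0001
grasp_force: 25.8
```

Request:
shift_gripper:
  moves: {"dx": [0,0,0,0,0,0,0,0],"dy": [0,0.04,0.08,0.08,0.08,0.08,0.08,0.08],"dz": [-0.0267,-0.0267,-0.0267,-0.0133,-0.0053,-0.0013,0,0],"twist": [0,0,0,0,0,0,0,0],"jaw": [0,0,0,0,0,0,0,0]}

```text
t: 18.2
ee_pos: [0.4836, -0.0251, 0.1972]
ee_rot: [-3.13, -0.207, -0.001]
contact_force: [-13.1, 0.6, 52.2]
gripper_width: 0.0001
grasp_force: 26.1
```

All four corners stop at 0.1972-0.1974 m, so the plaque is home and level. On to the paperweight.

Converted, -0.15 m / 0.75 = -0.2, -0.12 m / 0.75 = -0.16.

Request:
shift_gripper:
  moves: {"dx": [0,0,0,0],"dy": [0,0,0,0],"dz": [-0.08,-0.16,-0.2,-0.2],"twist": [0,0,0,0],"jaw": [0,0.03,0.06,0.06]}

```text
t: 18.7
ee_pos: [0.4841, -0.0233, 0.3453]
ee_rot: [-3.133, -0.211, -0.007]
contact_force: [-1.6, 1.0, 0.0]
gripper_width: 0.0543
grasp_force: 0.0
```

```bash
python3 -c "
from h import *
plan(.605,.277,.345,162.3)"
```

```text
t 18.7 shift [ 0.1601 -0.2814  0.0013] turn -1.127 dist 0.324 rel -42 j7 -1.07 tooly -82.3
```

Converted, -0.281 m / 0.75 = -0.3747, -0.265 m / 0.75 = -0.3533, -1.127 rad / 3.1416 = -0.3587.

Request:
shift_gripper:
  moves: {"dx": [0.0213,0.0467,0.0733,0.1,0.1267,0.1533,0.18,0.2,0.2133,0.2133],"dy": [-0.0373,-0.08,-0.1267,-0.1733,-0.22,-0.2667,-0.3133,-0.3533,-0.3747,-0.3747],"dz": [0,0,0,0,0,0,0,0,0,0],"twist": [-0.036,-0.0732,-0.1114,-0.1496,-0.191,-0.2387,-0.2865,-0.3342,-0.3587,-0.3587],"jaw": [0.06,0.06,0.06,0.06,0.06,0.06,0.06,0.06,0.06,0.06]}

```text
t: 19.95
ee_pos: [0.6041, 0.2775, 0.341]
ee_rot: [-2.536, -1.852, 0.005]
contact_force: [0.8, -0.7, -0.2]
gripper_width: 0.0599
grasp_force: 0.0
```

Request:
shift_gripper:
  moves: {"dx": [0,0],"dy": [0,0],"dz": [0,0],"twist": [0,0],"jaw": [0.06,0.06]}

```text
t: 20.2
ee_pos: [0.6045, 0.274, 0.3433]
ee_rot: [-2.542, -1.846, 0.002]
contact_force: [0.6, -0.9, -0.0]
gripper_width: 0.0598
grasp_force: 0.0
```

```bash
python3 - <<'E'
from rect import *
c=wcap('w7');im=c["image"]
x,y,a=rect(c,(200,80,310,260),(8,70,30),(40,255,255),.016)
plan(x,y,.175,a+90)
E
```

```text
px (244, 114, 26, 114) c 607.4 276.8 size 128 28 yaw 72.9
t 20.25 shift [0.0034 0.002  0.1686] turn -0.015 dist 0.169 rel -42 j7 -0.5 tooly -18.0
```

View pics/w7.png

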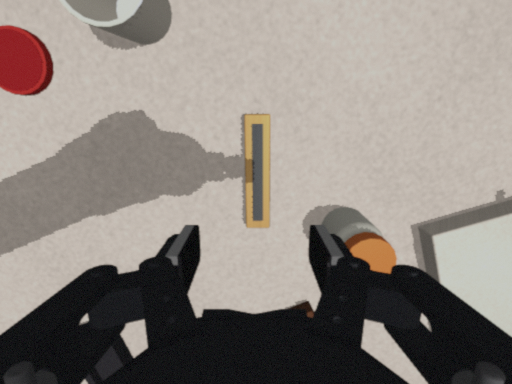

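The weight is at (257,170), aligned with the tool, and the glue jar at (350,225) leaves about 19 mm to the gripper body. Gripping now.

Converted, 0.167 m / 0.75 = 0.2227, 0.155 m / 0.75 = 0.2067, -0.015 rad / 3.1416 = -0.0048.

Request:
shift_gripper:
  moves: {"dx": [0.004,0.0045,0.0045,0.0045,0.0045,0.0045,0.0045,0.0045,0.0045],"dy": [0.0027,0.0027,0.0027,0.0027,0.0027,0.0027,0.0027,0.0027,0.0027],"dz": [0.08,0.16,0.2067,0.2227,0.2227,0.2227,0.2227,0.2227,0.2227],"twist": [-0.0048,-0.0048,-0.0048,-0.0048,-0.0048,-0.0048,-0.0048,-0.0048,-0.0048],"jaw": [0.05,0.05,0.05,0.05,0.05,0.02,0.02,0.02,0.02]}

```text
t: 21.38
ee_pos: [0.6087, 0.2779, 0.1791]
ee_rot: [2.525, 1.868, 0.006]
contact_force: [0.1, -1.4, 6.9]
gripper_width: 0.0263
grasp_force: 61.1
```

Request:
shift_gripper:
  moves: {"dx": [0,0,0,0],"dy": [0,0,0,0],"dz": [-0.04,-0.1067,-0.1733,-0.1733],"twist": [0,0,0,0],"jaw": [0.02,0.02,0.02,0.02]}

```text
t: 21.88
ee_pos: [0.6088, 0.2778, 0.3114]
ee_rot: [2.525, 1.867, 0.014]
contact_force: [0.0, -0.1, -4.0]
gripper_width: 0.0261
grasp_force: 60.2
```

```bash
python3 -c "
from h import *
plan(.533,.0127,.3,97.7)
c=np.load('pics/w6.npy',allow_pickle=True).item()
from rect import rect
rect(c,(208,100,306,240),(14,60,30),(40,255,255),.024)"
```

```text
t 21.88 shift [-0.2758  0.005   0.0096] turn 1.139 dist 0.276 rel -84 j7 -0.47 tooly -17.0
px (214, 107, 83, 128) c 533.6 10.8 size 151 91 yaw 7.3
```

Converted, -0.276 m / 0.75 = -0.368, -0.24 m / 0.75 = -0.32, 1.139 rad / 3.1416 = 0.3626.

Request:
shift_gripper:
  moves: {"dx": [-0.0333,-0.0733,-0.1133,-0.1533,-0.1933,-0.2333,-0.2733,-0.32,-0.368,-0.368],"dy": [0,0,0,0,0,0,0.004,0.0067,0.0067,0.0067],"dz": [0,0,0,0,0,0,0,0,0,0],"twist": [0.0318,0.07,0.1082,0.1464,0.1878,0.2292,0.2737,0.3183,0.3626,0.3626],"jaw": [0.02,0.02,0.02,0.02,0.02,0.02,0.02,0.02,0.02,0.02]}

```text
t: 23.12
ee_pos: [0.5295, 0.0095, 0.3055]
ee_rot: [3.134, 0.202, -0.006]
contact_force: [-0.6, 0.3, -4.6]
gripper_width: 0.0264
grasp_force: 60.2
```

Request:
shift_gripper:
  moves: {"dx": [0,0,0],"dy": [0,0,0],"dz": [0.0267,0.04,0.04],"twist": [0,0,0],"jaw": [0.02,0.02,0.02]}

```text
t: 23.5
ee_pos: [0.5312, 0.0134, 0.275]
ee_rot: [3.134, 0.214, -0.005]
contact_force: [-0.6, 0.7, -5.3]
gripper_width: 0.0262
grasp_force: 60.1
```

```bash
python3 -c "
from h import *
plan(.535,.011,.21,97.5);wcap('w8')"
```

```text
t 23.5 shift [0.0037 0.0029 0.065 ] turn 0.005 dist 0.065 rel -84 j7 -0.99 tooly -82.2
```

View pics/w8.png

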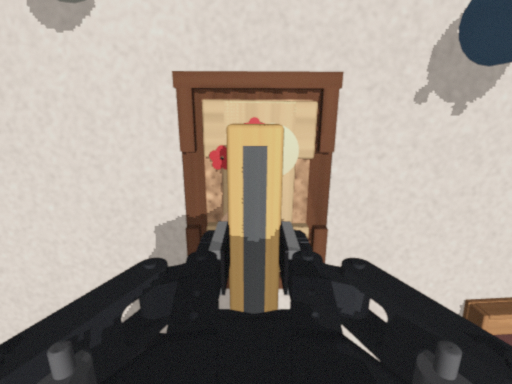

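The weight is held along the middle of the plaque (column 255). Lowering until it touches.

Converted, 0.072 m / 0.75 = 0.096, 0.071 m / 0.75 = 0.0947, 0.005 rad / 3.1416 = 0.0016.

Request:
shift_gripper:
  moves: {"dx": [0.0027,0.0049,0.0049,0.0049,0.0049,0.0049],"dy": [0.002,0.0039,0.0039,0.0039,0.0039,0.0039],"dz": [0.04,0.0733,0.088,0.0947,0.096,0.096],"twist": [0.0016,0.0016,0.0016,0.0016,0.0016,0.0016],"jaw": [0.02,0.02,0.02,0.02,0.02,0.02]}

```text
t: 24.3
ee_pos: [0.536, 0.0102, 0.2053]
ee_rot: [-3.135, -0.204, -0.002]
contact_force: [0.1, -0.9, -4.6]
gripper_width: 0.0259
grasp_force: 60.1
```

Converted, 0.003 m / 0.75 = 0.004, 0.0015 m / 0.75 = 0.002.

Request:
shift_gripper:
  moves: {"dx": [0,0,0],"dy": [0,0,0],"dz": [0.002,0.004,0.004],"twist": [0,0,0],"jaw": [0.02,0.02,0.02]}

```text
t: 24.68
ee_pos: [0.5359, 0.0099, 0.2031]
ee_rot: [-3.133, -0.204, -0.001]
contact_force: [-3.5, 1.5, 7.6]
gripper_width: 0.0262
grasp_force: 61.6
```

Contact at 0.203 m, as expected. Releasing and lifting.

The rows are not in the units I measure in: shifts go in shares of 0.75 m and turns go in shares of 180 degrees. I convert before sending: -0.16 m / 0.75 = -0.2133, -0.14 m / 0.75 = -0.1867.

Request:
shift_gripper:
  moves: {"dx": [0,0,0,0,0,0,0,0,0],"dy": [0,0,0,0,0,0,0,0,0],"dz": [0,0,0,-0.04,-0.1067,-0.1867,-0.2133,-0.2133,-0.2133],"twist": [0,0,0,0,0,0,0,0,0],"jaw": [0.04,0.04,0.045,0.045,0.045,0.045,0.045,0.045,0.045]}

```text
t: 25.8
ee_pos: [0.535, 0.0105, 0.3601]
ee_rot: [-3.135, -0.204, 0.005]
contact_force: [0.2, 0.3, -0.0]
gripper_width: 0.045
grasp_force: 0.0
```

```bash
python3 - <<'E'
from rect import *
c=wcap('w9');print(manip.get_state()['t'])
rect(c,(232,100,280,240),(20,110,30),(28,255,255),.04)
i=cv2.resize(c["image"],(400,300));s=cv2.resize(manip.capture('scene')["image"],(400,300));b=cv2.resize(manip.capture('top')["image"],(400,300))
cv2.imwrite('pics/fin.png',np.vstack([np.hstack([i,s]),np.hstack([b,cv2.resize(c["image"][90:250,180:330],(400,300))])]))
E
```

```text
25.85
px (244, 119, 23, 69) c 559.7 13.2 size 73 23 yaw 8.2
```

View pics/fin.png

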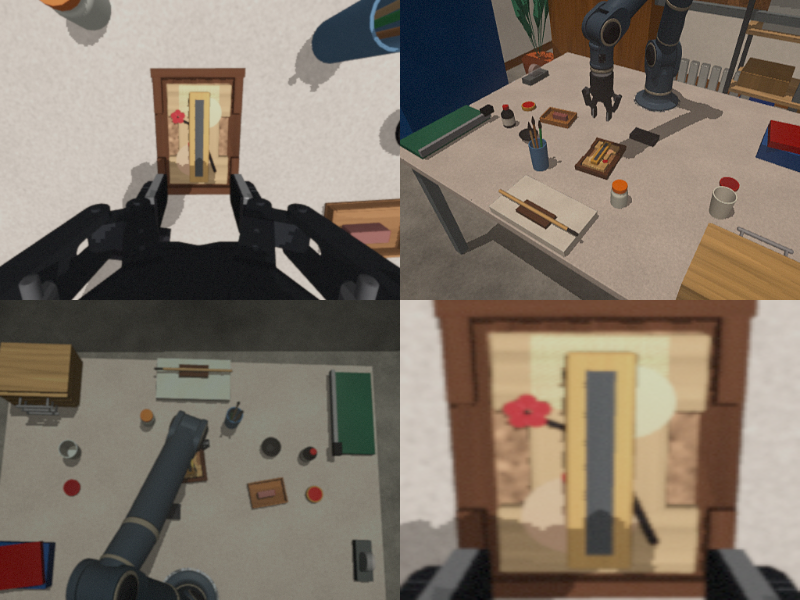

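The weight lies centred and lengthwise on the plaque (bottom-right crop, columns 568 to 635), the plaque is in the frame and the stone is in the tray. The bystanders are where they were.

```bash
python3 -c "
from plant import manip
print(manip.hand_in())"
```

```text
the job is handed in; nothing more can be done
None
```

The job is handed in, with no verdict returned: the stone is in the tray, the plaque is pressed home and level in the frame, and the paperweight is centred lengthwise on it, at about 26 s of the 72 s allowed.

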